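# Hold a cured ankle plate home in the spring-plunger gauge

### The arm

A 6-joint arm with a two-finger parallel gripper is mounted at the origin on the work surface. World frame = base frame: x ahead of the robot, y to its left, z up, the work surface at z = 0. Lengths are in m, angles in rad, forces in N, time in s.
With the tool pointing down it reaches from about 0.325 to 0.9 m from the base axis. Payload 6.1 kg.
Tool frame: the origin (TCP) lies midway between the tips of the shut fingers; the grasp point (between the pads) lies 19 mm behind it; z points along the fingers, y is the line along which they close (so a half turn about z gives the same grasp; the last joint's range is limited). The gripper opens to 85 mm and grips with 20 to 120 N. Pads are 22 mm wide; open, the fingers measure 114 mm over their backs; the gripper's body (76 mm by 85 mm) begins 54 mm behind the grasp point. The pads swing forward as they close: fully open they stand 13 mm farther back than shut.
Start: joints at [-0.126, 0.22, 1.526, -0, 1.395, -0.126], TCP at [0.625, -0, 0.231] pointing down, gripper open.
Joint ranges: [-2.98, 2.98], [-0.91, 2.08], [0.09, 2.57], [-1.24, 4.39], [0.2, 2.65], [-2.68, 2.68]. Speed limits (rad/s): [2.57, 2.57, 3.01, 3.14, 3.14, 3.14].

### API

Orientations are given as a rotation vector (axis times angle).
In Python, from plant import arm, capture, camera_info, ticket gives the robot as it stands. The module is installed in compiled form; this text tells all that it offers.
- The arm moves only by the shell command python3 -m inch 'ROWS'. ROWS is JSON, a list of rows, each a list of 7 numbers: the shift along the tool's x, y, z as a fraction of full scale, then the turn, a rotation vector about the tool's x, y, z as a fraction of full scale, then the opening, from 0 (shut) to 1 (fully open). In form: [[x, y, z, ax, ay, az, grip], ...]. A call has 1 to 12 rows; each row is the pose to reach, as a shift and turn from the pose commanded when the call began, along the tool's axes at that moment, turning the shorter way round; what a row does not reach only later rows make up. Full scale, the value 1, is 500 mm for a shift and 180 degrees for a turn. A row lasts 1/12 s, in which the tool goes at most 41.7 mm and 7.16 degrees, less where a joint would pass 70% of its speed; a pose out of reach is approached as far as the arm can. A call with a number of a shift or a turn outside -1 to 1 is refused whole. A call with a gripper value outside its range is refused whole. The fingers move at their own pace and stop on an object; the grip force is fixed at half the most. Time passes only in rows, so rows that repeat a pose let the fingers close. It gives the time, the measured TCP pose, the force, the opening and the grip force at its end, in the units of the state.
- arm.state(): the state, without advancing time (a new reading comes with each control period).
- capture(name): name is "scene" or "side" or "wrist"; returns (picture, depth): 384x512x3 uint8, blue, green, red; 384x512 float32, m along the optical axis (not along the pixel's ray), 0 where there is no reading.
- camera_info(name): a dict with "fx", "fy", "cx", "cy" (pixels), "extrinsics" (4x4, takes a point from camera to world coordinates); the wrist camera has in their place "mount" (4x4, takes a point from camera to tool coordinates, whose origin is the TCP and whose axes are the flange's). Camera axes: x right, y down, z forward; pixel columns grow to the right and rows downward; lengths in m; the calibration is good to about 2 mm. A picture is of the moment at which its call begins: read the wrist's pose just before it. camera_info takes no time and is no camera call.
- ticket.hand_in(): hands the job in; it is judged then, once.
The state is a dict: "clock": time; "joint_positions": joint angles; "joint_velocities": joint speeds; "joint_torque": joint torques, N m; "position": TCP position; "eef_rot": TCP orientation; "contact_force": force on the tool from outside, world axes, zero at the start; "moment": the same for the moment, N m; "gripper_width": opening from 0.0 (shut) to 1.0 (fully open); "gripper_force": force on a finger pad.
Only numpy, scipy, OpenCV 4.12 (cv2) and the standard library are available. Lean on these libraries where they do the work, as an engineer would, in place of code of your own. Each camera call takes 0.05 s, during which the arm holds its last target. There are 200 camera calls.

### The job

Lift the tan resin ankle plate out of the open aluminium mould, lay it flat on the blue bed of the gauging fixture, square and centred with either short end facing the brass spring plunger, and slide it against the plunger until that end meets the red hard stop. Keep hold of the plate and finish while still pressing it firmly against the stop, without ramming it; do not let go. Leave the mandrel, sanding block and black finger joints where they are.

Things in the scene. Friction and masses are not known exactly. Their poses are not given: they have to be found in the camera images.
- ankle_plate: tan resin plate, 90 (its x) x 60 (its y) x 14 mm, with a square boss 24 x 24 mm, sides parallel to the plate's, standing 30 mm high on the middle of its top (44 mm high in all); 0.1 to 0.2 kg. Origin: centre of the underside, z up. It starts flat in the mould, boss up, axes along the mould's. Its two 60 mm wide ends (x = +-45 mm) are alike: either may lead
- mould: fixed open aluminium mould, 126 (x) x 96 (y) x 24 mm high; cavity 94 x 64 mm, 12 mm deep, its floor 12 mm above the bench, so that the plate in it stands 2 mm proud of the rim and has 2 mm play all round. Origin: centre of the underside
- fixture: fixed gauging fixture; origin on the bench under the seated plate's centre. The plate is pushed along its +x, towards stop and plunger. Dark base 90 mm wide, 10 high, x -85 to 140 mm; blue bed as wide as the plate (y -30 to 30 mm), x -85 to 45 mm, flat top 40 mm above the bench, no side walls; black plunger housing 44 mm wide, x 80 to 110 mm, 78 mm high
- nest (a point): the point on the bed's top (40 mm above the bench) where the origin of the plate lies when fully seated; axes as the fixture's
- stop: the fixed hard stop: two red posts, each 20 mm wide (y from 10 to 30 mm on either side of the plunger), 70 mm high above the bench, their faces at fixture x = +45 mm looking to -x. Same origin and axes as the fixture
- plunger (a joint): travel of the brass spring plunger in m: 0 fully out, 0.012 when its tip is level with the face of the red stop, that is with the plate home (it could go to 0.016); pressed along fixture +x. The spring pushes back with 3 N at 0 and 9 N at 0.012 (500 N/m), and drives the plate back out if it is let go
- plunger_tip (a point): centre of the flat end of the brass plunger (round, 12 mm diameter), 7 mm above the bed; with the plunger out it stands 12 mm in front of the stop's face, at fixture x = +33 mm. Axes as the fixture's
- mandrel: bystander: knurled aluminium polishing mandrel standing upright on a 48 mm flange, 90 mm high, loose; origin: centre of its underside
- sanding_block: bystander: black rubber sanding block 75 x 42 x 29 mm, loose; origin: centre of its underside
- joint_a: bystander: small matte black nylon finger joint, about 63 x 16 x 16 mm, loose, lying on the bench; origin: on the bench under its middle
- joint_b: bystander: a second finger joint like joint_a
There are look-alikes about, which are no part of the job. Of the things like the ankle_plate, leave any that is turquoise; of the rest the larger one is meant.

How it is judged:
On the way:
1. the plate is gripped and lifted clear out of the mould (z of ankle_plate in the frame of mould above 0.035 m and contact force between the fingers and ankle_plate above 1 N and contact force between mould and ankle_plate below 0.05 N), for 0.2 s.
At the end, for the whole second after the job is handed in: Through the last second the plate, still gripped, lies on the bed (within 6 mm, level within 0.1 rad), centred within 8 mm, square within 0.1 rad, at rest, with the plunger in by at least 10.5 of its 12 mm and the plate bearing on the red stop with 1 to 50 N (value of joint plunger above 0.0105 m and contact force between ankle_plate and stop between 1 and 50 N and contact force between the fingers and ankle_plate above 1 N and y of ankle_plate in the frame of nest between -0.008 and 0.008 m and z of ankle_plate in the frame of nest between -0.004 and 0.006 m and angle between the x axis of ankle_plate and the x axis of fixture, either way round below 0.1 rad and angle between ankle_plate's own z axis and vertical below 0.1 rad and linear speed of ankle_plate below 0.02 m/s); the arm keeps its last pose, push and grip.
It fails at once if the plate is rammed against the stop (over 80 N) (contact force between ankle_plate and stop above 80 N).
It fails at once if a bystander is shifted by more than 20 mm (distance of any of mandrel, sanding_block, joint_a, joint_b from where it was at the start of the episode above 0.02 m).
It also fails if it takes over 48 s, if anything falls off the work surface, if the arm or the gripper's body presses on something with over 40 N, if the wrist force passes 120 N, or if a joint passes its speed limit or range.

## Working session

There is one attempt and no reset: what is moved stays moved. The work goes in short steps, Python scripts to look and compute and a shell command to move; the robot and the scene stay as the last step left them, time stands still between calls to the robot, and variables do not carry over. Pictures are saved under pics/ and viewed, at most 10 in all, crops included, and the job is handed in when it is done.

```bash
mkdir -p pics; cat > h.py <<'E'
import numpy as np, cv2
from plant import arm, capture, camera_info, ticket
from scipy.spatial.transform import Rotation as R
def cloud(name):
    s=arm.state(); im,d=capture(name); i=camera_info(name)
    v,u=np.mgrid[:384,:512]
    P=np.stack([(u-i['cx'])/i['fx']*d,(v-i['cy'])/i['fy']*d,d],-1)
    if name=='wrist':
        T=np.eye(4);T[:3,:3]=R.from_rotvec(s['eef_rot']).as_matrix();T[:3,3]=s['position'];T=T@np.array(i['mount'])
    else: T=np.array(i['extrinsics'])
    W=P@T[:3,:3].T+T[:3,3]; W[d==0]=np.nan
    return im,W
E
python3 - <<'E'
from h import *
print(arm.state())
ims=[]
for n in ['scene','side','wrist']:
    im,W=cloud(n); np.savez(f'{n}0.npz',im=im,W=W); ims.append(im)
cv2.imwrite('pics/a.png',cv2.resize(ims[0],(800,600)))
cv2.imwrite('pics/b.png',np.hstack([cv2.resize(i,(400,300)) for i in ims[1:]]))
E
```

```text
{'clock': 0.0, 'joint_positions': array([-1.26089767e-01,  2.21247924e-01,  1.52760585e+00, -7.22880444e-06,
        1.39466650e+00, -1.26095378e-01]), 'joint_velocities': array([-1.82368138e-05,  4.74261233e-04,  1.47163422e-03,  1.10257147e-03,
        3.91437868e-04, -2.46934410e-03]), 'joint_torque': array([-5.06932320e-04, -4.96913910e+01, -3.89390445e+01, -4.46828235e-04,
        1.12446505e-02,  2.49123751e-06]), 'position': array([6.24407047e-01, 7.53369072e-05, 2.30188502e-01]), 'eef_rot': array([-2.22035915e+00, -2.22037444e+00,  1.86273245e-03]), 'contact_force': array([0.71130175, 0.46248161, 1.11637085]), 'moment': array([ 0.05269509,  0.04246999, -0.02135527]), 'gripper_force': 0.0, 'gripper_width': 0.9986304177233032}
```

View pics/a.png

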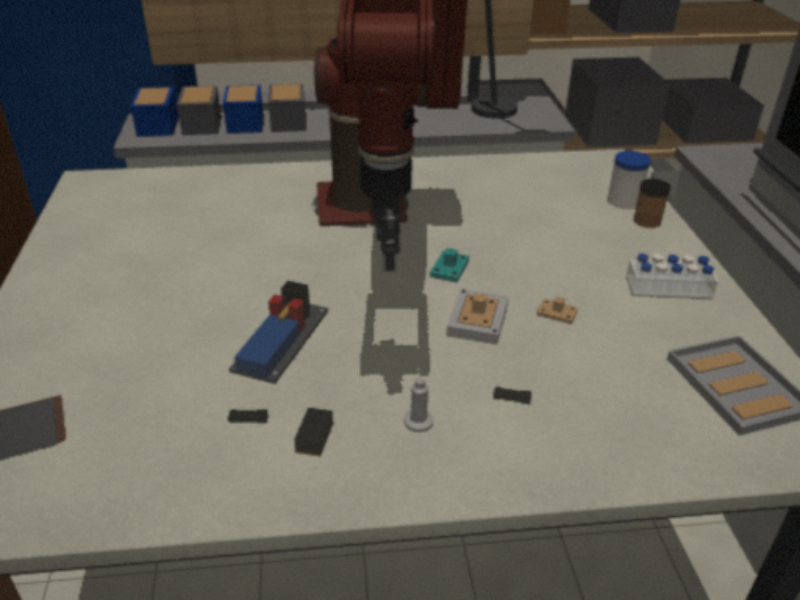

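View pics/b.png

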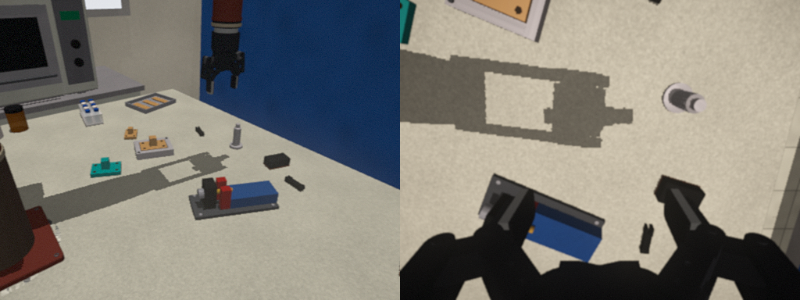

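The scene view has three candidates: a turquoise plate at (451,264), a tan plate in the mould at (479,312) and a small tan one at (558,309). The larger tan one, in the mould, fits the description. The fixture is at (275,335) with its plunger end towards the robot. I'll confirm with a crop and measure.

```bash
python3 - <<'E'
from h import *
for n in ['scene','side']:
    f=np.load(n+'0.npz');im=f['im'];W=f['W'];hsv=cv2.cvtColor(im,cv2.COLOR_BGR2HSV);h,s,v=[hsv[...,k].astype(int) for k in range(3)]
    X,Y,Z=W[...,0],W[...,1],W[...,2]
    ok=np.isfinite(Z)&(X>.3)&(X<.9)&(abs(Y)<.5)&(Z>-.02)
    def rep(m,name):
        c,l,st,ce=cv2.connectedComponentsWithStats((m&ok).astype(np.uint8))
        for k in range(1,c):
            if st[k,4]<25: continue
            p=W[l==k]; r=cv2.minAreaRect(p[:,:2].astype(np.float32)*1000)
            print(n,name,st[k,4],ce[k].round(0),'zmed %.3f zmax %.3f'%(np.median(p[:,2]),np.nanpercentile(p[:,2],98)),'rect',np.round(r[0],1),np.round(r[1],1),round(r[2],1))
    rep((h>8)&(h<25)&(s>80)&(v>80)&(Z<.035),'tan low')
    rep((h>8)&(h<25)&(s>80)&(v>80)&(Z>.046),'tan boss')
    rep((h>100)&(h<130)&(s>80)&(abs(Z-.04)<.006),'blue')
    rep(((h<6)|(h>172))&(s>130)&(Z<.1),'red')
    rep((abs(Z-.078)<.006)&(v<80),'housing')
    rep((Z>.015)&(Z<.13),'all')
i=np.load('scene0.npz')['im']; cv2.imwrite('pics/c.png',np.hstack([cv2.resize(i[170:230,270:380],None,fx=4,fy=5),cv2.resize(i[170:250,140:220],(340,300))]))
E
```

```text
scene tan low 288 [306. 200.] zmed 0.025 zmax 0.033 rect [489.  190.8] [ 58.4 100.6] 68.8
scene tan low 255 [356. 198.] zmed 0.010 zmax 0.033 rect [484.2 347.5] [68.5 51.2] 60.4
scene tan boss 54 [306. 191.] zmed 0.054 zmax 0.057 rect [493.7 188.8] [23.1 26.6] 64.5
scene tan boss 32 [182. 200.] zmed 0.050 zmax 0.068 rect [ 496.2 -176.1] [31.4 18.6] 10.2
scene blue 630 [170. 218.] zmed 0.038 zmax 0.042 rect [ 559.2 -203.6] [ 60.  133.7] 63.5
scene red 60 [176. 194.] zmed 0.067 zmax 0.070 rect [ 475.8 -184.7] [17.4 39.9] 64.4
scene red 67 [189. 196.] zmed 0.066 zmax 0.070 rect [ 488.6 -151.6] [49.7 23.3] 1.9
scene housing 101 [188. 184.] zmed 0.076 zmax 0.079 rect [ 458.2 -153.6] [42.9 33.5] 60.1
scene all 88 [287. 165.] zmed 0.033 zmax 0.045 rect [310.5 163.9] [24.9 30.9] 67.7
scene all 1447 [176. 211.] zmed 0.039 zmax 0.077 rect [ 530. -191.] [ 64.2 199.3] 64.4
scene all 874 [305. 200.] zmed 0.023 zmax 0.055 rect [491.1 189.1] [ 96.7 133.7] 69.0
scene all 55 [357. 194.] zmed 0.029 zmax 0.035 rect [485.4 345.4] [18.9 25.7] 53.8
scene all 262 [268. 255.] zmed 0.058 zmax 0.089 rect [754
[... 531 characters left out ...]
] [ 61.3 127.1] 63.8
side red 520 [286. 247.] zmed 0.055 zmax 0.069 rect [ 481.2 -170.3] [60.4 33.3] 65.0
side housing 212 [268. 235.] zmed 0.076 zmax 0.078 rect [ 452.6 -156.3] [42.9 29.3] 66.2
side all 233 [303. 171.] zmed 0.053 zmax 0.088 rect [749.1  36.4] [24.1 26.2] 61.1
side all 54 [167. 166.] zmed 0.027 zmax 0.033 rect [484.1 345.6] [23.3 17.8] 59.6
side all 937 [196. 186.] zmed 0.023 zmax 0.054 rect [491.6 188.4] [103.6 127.6] 66.9
side all 365 [355. 203.] zmed 0.026 zmax 0.029 rect [ 766.3 -130.6] [43.8 76.7] 71.8
side all 116 [136. 208.] zmed 0.037 zmax 0.043 rect [308.3 163.6] [26.  21.6] 64.6
side all 2911 [301. 247.] zmed 0.039 zmax 0.077 rect [ 522.3 -188.4] [ 64.1 210.2] 63.6
```

View pics/c.png

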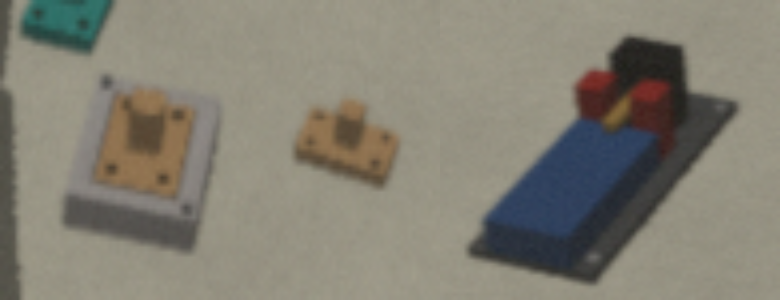

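The crop confirms it: the tan plate with boss sits in the grey mould, and the small tan plate and the turquoise one are separate. Measured heights and sizes match the description: boss top .056, rim .024, bed .04, bed 60 x 130 mm. Next I move above the mould, closing axis along the plate's x, for a closer look.

```bash
cat >> h.py <<'E'
def rows(p,ang_deg,s=None):
    "tool fractions to reach TCP p, tool y at ang_deg, pointing down"
    s=s or arm.state(); R0=R.from_rotvec(s['eef_rot']); a=np.radians(ang_deg)
    y=np.array([np.cos(a),np.sin(a),0]);z=np.array([0,0,-1.]);x=np.cross(y,z)
    R1=R.from_matrix(np.stack([x,y,z],1))
    return np.round(np.r_[R0.inv().apply(np.array(p)-s['position'])/.5,(R0.inv()*R1).as_rotvec()/np.pi],4)
E
python3 -c "
from h import *
print(rows([.491,.189,.2],-21.5))"
python3 -m inch '[[0.378,-0.267,0.06,0,0,0.119,1],[0.378,-0.267,0.06,0,0,0.119,1],[0.378,-0.267,0.06,0,0,0.119,1],[0.378,-0.267,0.06,0,0,0.119,1],[0.378,-0.267,0.06,0,0,0.119,1],[0.378,-0.267,0.06,0,0,0.119,1],[0.378,-0.267,0.06,0,0,0.119,1],[0.378,-0.267,0.06,0,0,0.119,1],[0.378,-0.267,0.06,0,0,0.119,1],[0.378,-0.267,0.06,0,0,0.119,1]]'
python3 - <<'E'
from h import *
im,W=cloud('wrist'); np.savez('w1.npz',im=im,W=W); cv2.imwrite('pics/d.png',im)
E
```

```text
[ 0.3779 -0.267   0.0614 -0.0005  0.      0.1195]
clock: 0.98
position: [0.4924, 0.1881, 0.2015]
eef_rot: [2.596, 1.768, 0.001]
contact_force: [-0.1, 0.2, 0.3]
gripper_width: 0.999
gripper_force: 0.0
```

View pics/d.png

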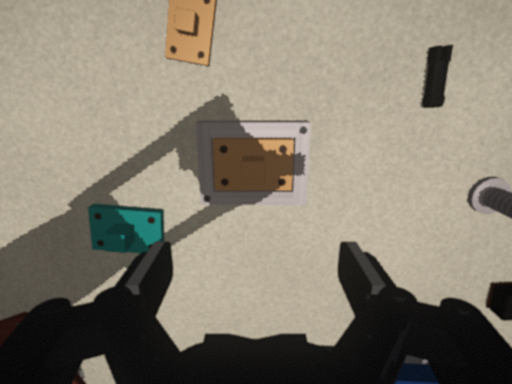

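The wrist view shows the mould at about (255,162), aligned with the image to about a degree, with the plate's boss at (253,165). I measure it from this cloud.

```bash
python3 - <<'E'
from h import *
f=np.load('w1.npz');W=f['W'];im=f['im'];Z=W[...,2]
reg=np.zeros(Z.shape,bool);reg[100:225,180:330]=1
def rect(m,n):
    c,l,st,_=cv2.connectedComponentsWithStats((m&reg).astype(np.uint8))
    k=1+np.argmax(st[1:,4]);p=W[l==k];r=cv2.minAreaRect(p[:,:2].astype(np.float32)*1000)
    print(n,len(p),np.median(p[:,2]).round(4),p[:,:2].mean(0).round(4),np.round(r[0],1),np.round(r[1],1),round(r[2],2))
rect(Z>.045,'boss'); rect((Z>.015),'mould')
h=cv2.cvtColor(im,cv2.COLOR_BGR2HSV); rect((h[...,1]>90)&(h[...,0]<28)&(Z>.018)&(Z<.035),'plate')
print(rows([.491,.189,.029],-21.5), arm.state()['joint_positions'])
E
```

```text
boss 547 0.0555 [0.4913 0.1916] [491.  190.8] [23.3 23.1] 68.24
mould 8914 0.0245 [0.492 0.193] [491.  190.5] [ 95.7 126.3] 68.58
plate 3486 0.0256 [0.4919 0.1921] [490.8 189.1] [62.5 89.5] 68.52
[ 9.000e-04 -3.500e-03  3.449e-01  2.000e-04  0.000e+00 -1.000e-04] [ 2.15161095e-01  8.99810738e-03  1.81381254e+00 -2.89974929e-04
  1.31839681e+00  5.90703435e-01]
```

```bash
python3 -c "
from h import *
print(arm.state()['position'],arm.state()['eef_rot'],rows([.491,.190,.029],-21.5))"
python3 -m inch '[[0,0,0.05,0,0,0,1],[0.002,-0.002,0.12,0,0,0,1],[0.002,-0.002,0.19,0,0,0,1],[0.002,-0.002,0.25,0,0,0,1],[0.002,-0.002,0.29,0,0,0,1],[0.002,-0.002,0.31,0,0,0,1],[0.002,-0.002,0.31,0,0,0,1]]'
```

```text
[0.49238681 0.18796735 0.20146676] [2.59667225e+00 1.76758522e+00 3.96673427e-04] [ 2.800e-03 -4.200e-03  3.449e-01  2.000e-04  0.000e+00 -1.000e-04]
clock: 1.62
position: [0.4895, 0.189, 0.0437]
eef_rot: [-2.596, -1.767, 0.007]
contact_force: [-1.1, 0.5, -0.0]
gripper_width: 1.001
gripper_force: 0.0
```

```bash
python3 -c "
from h import *
print(arm.state()['position'],rows([.491,.190,.029],-21.5))"
python3 -m inch '[[0.001,0.002,0.015,0,0,0,1],[0.001,0.002,0.03,0,0,0,1],[0.001,0.002,0.03,0,0,0,1],[0.001,0.002,0.03,0,0,0,0],[0.001,0.002,0.03,0,0,0,0],[0.001,0.002,0.03,0,0,0,0],[0.001,0.002,0.03,0,0,0,0],[0.001,0.002,0.03,0,0,0,0],[0.001,0.002,0.03,0,0,0,0],[0.001,0.002,0.03,0,0,0,0]]'
```

```text
[0.48946983 0.18896054 0.0437348 ] [ 0.0031  0.0022  0.0295 -0.0013  0.0009 -0.0001]
clock: 2.45
position: [0.4926, 0.1906, 0.0319]
eef_rot: [2.595, 1.77, 0.002]
contact_force: [-0.4, 0.4, 3.0]
gripper_width: 0.266
gripper_force: 60.3
```

Gripped (60 N, opening about 23 mm). Now I lift.

```bash
python3 -m inch '[[0,0,-0.02,0,0,0,0],[0,0,-0.05,0,0,0,0],[0,0,-0.1,0,0,0,0],[0,0,-0.15,0,0,0,0],[0,0,-0.2,0,0,0,0],[0,0,-0.24,0,0,0,0],[0,0,-0.24,0,0,0,0],[0,0,-0.24,0,0,0,0],[0,0,-0.24,0,0,0,0]]'
python3 - <<'E'
from h import *
s=arm.state();print(s['position'],s['contact_force'])
# fixture frame fit: combine scene+side measurements
a=[]
for n in ['scene','side']:
    im,W=cloud(n);Z=W[...,2];X=W[...,0];Y=W[...,1]
    hsv=cv2.cvtColor(im,cv2.COLOR_BGR2HSV);h,sa,v=[hsv[...,k].astype(int) for k in range(3)]
    fx=(X>.4)&(X<.68)&(Y>-.3)&(Y<-.1)
    blue=fx&(h>100)&(h<130)&(sa>80)&(abs(Z-.039)<.006)
    top=fx&(abs(Z-.077)<.006)&(v<80)
    red=fx&((h<6)|(h>172))&(sa>130)&(abs(Z-.069)<.006)
    tan=(X>.3)&(X<.7)&(Y>.1)&(Y<.28)&(h>8)&(h<25)&(sa>80)&(Z>.04)
    for nm,m in [('blue',blue),('top',top),('red',red),('plate',tan)]:
        m=cv2.morphologyEx(m.astype(np.uint8),cv2.MORPH_OPEN,np.ones((2,2)))>0
        p=W[m];
        if len(p)<10: print(n,nm,len(p)); continue
        r=cv2.minAreaRect(p[:,:2].astype(np.float32)*1000)
        print(n,nm,len(p),np.percentile(p[:,2],[2,50,98]).round(4),p[:,:2].mean(0).round(4),np.round(r[0],1),np.round(r[1],1),round(r[2],1))
E
```

```text
clock: 3.2
position: [0.4911, 0.1902, 0.1502]
eef_rot: [-2.595, -1.77, 0.003]
contact_force: [-0.3, 0.2, -1.4]
gripper_width: 0.272
gripper_force: 59.6
[0.49110641 0.19015664 0.15018822] [-0.26838533  0.17982697 -1.385172  ]
scene blue 628 [nan nan nan] [nan nan] [ 560.6 -200.5] [ 56.6 133.5] 64.2
scene top 100 [0.0661 0.0755 0.0795] [ 0.4619 -0.151 ] [ 458.7 -151.7] [36.9 30. ] 66.8
scene red 76 [0.0499 0.0664 0.0708] [ 0.4921 -0.1645] [ 483.8 -163.3] [53.5 43.7] 64.4
scene plate 329 [-0.0033  0.1423  0.4395] [0.4995 0.1892] [386.3 217.1] [ 68.4 324.1] 73.4
side blue 1063 [nan nan nan] [nan nan] [ 556.5 -208.4] [ 57.1 125.7] 64.2
side top 213 [nan nan nan] [nan nan] [ 458.5 -159.8] [41.9 45.1] 71.8
side red 176 [nan nan nan] [nan nan] [ 485.8 -174.1] [56.2 22.9] 65.5
side plate 509 [nan nan nan] [nan nan] [564.5 304.7] [353.4  97.6] 57.4
```

```bash
python3 -c "
from h import *
print(rows([.55,-.29,.22],-25.8))"
```

```text
[-8.507e-01  4.608e-01 -1.410e-01 -9.000e-04  7.000e-04  2.430e-02]
```

```bash
python3 -m inch '[[-0.03,0.02,-0.05,0,0,0,0],[-0.09,0.05,-0.1,0,0,0.005,0],[-0.16,0.09,-0.14,0,0,0.01,0],[-0.23,0.13,-0.14,0,0,0.02,0],[-0.3,0.16,-0.14,0,0,0.024,0],[-0.37,0.2,-0.14,0,0,0.024,0],[-0.44,0.24,-0.14,0,0,0.024,0],[-0.51,0.28,-0.14,0,0,0.024,0],[-0.58,0.315,-0.14,0,0,0.024,0],[-0.65,0.35,-0.14,0,0,0.024,0],[-0.71,0.385,-0.14,0,0,0.024,0],[-0.76,0.41,-0.14,0,0,0.024,0]]'
python3 -m inch '[[-0.06,0.03,0,0,0,0,0],[-0.09,0.05,0,0,0,0,0],[-0.09,0.05,0,0,0,0,0],[-0.09,0.05,0,0,0,0,0],[-0.09,0.05,0,0,0,0,0]]'
python3 - <<'E'
from h import *
im,W=cloud('wrist'); np.savez('w2.npz',im=im,W=W); cv2.imwrite('pics/e.png',im)
E
```

```text
clock: 4.3
position: [0.5433, -0.2408, 0.2192]
eef_rot: [-2.66, -1.668, 0.002]
contact_force: [0.1, 0.8, -1.9]
gripper_width: 0.271
gripper_force: 59.6
clock: 4.72
position: [0.5465, -0.2886, 0.2197]
eef_rot: [-2.658, -1.669, 0.001]
contact_force: [0.4, 0.3, -1.6]
gripper_width: 0.266
gripper_force: 59.6
```

View pics/e.png

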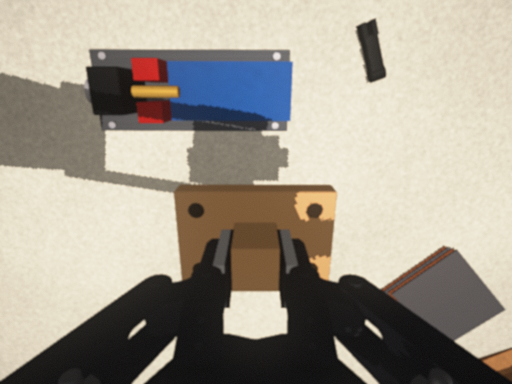

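The plate (centre about (256,235)) is held square. The fixture is seen clean at (190,90), stop at (150,90) and plunger tip at (178,91), parallel to within a degree. I measure both.

```bash
python3 - <<'E'
from h import *
f=np.load('w2.npz');W=f['W'];im=f['im'];X,Y,Z=W[...,0],W[...,1],W[...,2]
s=arm.state();print('tcp',s['position'],s['eef_rot'])
hsv=cv2.cvtColor(im,cv2.COLOR_BGR2HSV);h,sa,v=[hsv[...,k].astype(int) for k in range(3)]
top=np.zeros(Z.shape,bool);top[30:140,70:310]=1
def rect(m,n):
    c,l,st,_=cv2.connectedComponentsWithStats(m.astype(np.uint8))
    for k in range(1,c):
        if st[k,4]<60: continue
        p=W[l==k];r=cv2.minAreaRect(p[:,:2].astype(np.float32)*1000)
        print(n,len(p),st[k,:4],np.median(p[:,2]).round(4),np.round(r[0],1),np.round(r[1],1),round(r[2],2))
rect(top&(Z>.005)&(Z<.03),'base')
rect(top&(h>100)&(h<130)&(sa>80)&(abs(Z-.04)<.006),'bed')
rect(top&(h<30)&(h>8)&(sa>100)&(Z>.04)&(Z<.065),'plunger')
rect(top&((h<6)|(h>172))&(sa>120)&(Z>.064),'red')
rect(top&(Z>.072),'housing')
rect((h<28)&(h>5)&(sa>80)&(Z>.15)&(Z<.225)&(np.arange(384)[:,None]<300),'plate')
# held plate front face/top edge row line
pl=(h<28)&(h>5)&(sa>80)&(Z>.15)
for u0,u1 in[(185,215),(290,330)]:
    p=W[205:222,u0:u1][pl[205:222,u0:u1]];print('platetop z',np.median(p[:,2]))
E
```

```text
tcp [ 0.54672181 -0.28824759  0.22013011] [-2.65781302e+00 -1.67066336e+00  7.89084840e-04]
base 2511 [ 88  49 202  20] 0.0096 [ 530.2 -151.7] [ 20.  224.9] 64.32
base 95 [138  81  30   4] 0.0101 [ 483. -158.] [ 3.7 26.3] 61.71
base 105 [140  97  30   5] 0.01 [ 475.6 -173. ] [ 4.4 26.9] 65.99
base 2026 [ 99 113 188  18] 0.0096 [ 499.1 -215.8] [ 20.2 224.5] 62.74
bed 7108 [167  61 125  60] 0.0396 [ 557.5 -203.9] [ 59.8 129.8] 64.26
plunger 584 [130  84  49  15] 0.0515 [ 488.2 -171.3] [14. 48.] 61.78
red 636 [131  58  30  23] 0.0695 [ 496.8 -152.5] [19.3 25.5] 64.35
red 557 [136 102  29  21] 0.0695 [ 479.5 -188. ] [19.4 25.4] 63.86
housing 1638 [85 66 41 49] 0.0774 [ 454.4 -153.6] [43.  31.1] 64.35
plate 9477 [174 184 163  96] 0.2134 [ 547.5 -288.1] [57.6 89.4] 64.1
platetop z 0.21360441758816795
platetop z 0.2134699612166997
```

The fixture origin comes out at (539.8,-195.1) mm, heading 154.3°, and the bed, housing and posts agree to 0.5 mm. The plate underside is about 20 mm below the TCP. I first hover at fixture x = -30.

```bash
cat >> h.py <<'E'
O=np.array([.5398,-.1951]);U=np.array([-.9011,.4337]);V=np.array([-.4337,-.9011])
def fix(x,z,y=0,off=(.0003,-.001)): 
    return rows(np.r_[O+x*U+y*V-np.array(off),z],-25.7)
def where():
    s=arm.state();d=s['position'][:2]+[.0003,-.001]-O
    print('plate in fixture mm',(1e3*d@U).round(2),(1e3*d@V).round(2),'tcp z',s['position'][2].round(4),'F',s['contact_force'].round(1),'Fx',(s['contact_force'][:2]@U).round(1))
E
python3 -c "
from h import *
where();print(fix(-.03,.12));print(fix(-.03,.075))"
```

```text
plate in fixture mm -47.34 81.7 tcp z 0.2201 F [-0.4  0.2 -2.2] Fx 0.5
[ 0.1632 -0.0342  0.2005 -0.0007 -0.0003  0.    ]
[ 0.1632 -0.034   0.2905 -0.0007 -0.0003  0.    ]
```

```bash
python3 -m inch '[[0.06,-0.01,0.02,0,0,0,0],[0.12,-0.02,0.06,0,0,0,0],[0.163,-0.034,0.12,0,0,0,0],[0.163,-0.034,0.18,0,0,0,0],[0.163,-0.034,0.23,0,0,0,0],[0.163,-0.034,0.27,0,0,0,0],[0.163,-0.034,0.29,0,0,0,0],[0.163,-0.034,0.29,0,0,0,0],[0.163,-0.034,0.29,0,0,0,0]]'
python3 -c "
from h import *
where();print(fix(-.03,.0600))"
```

```text
clock: 5.52
position: [0.5672, -0.2081, 0.0765]
eef_rot: [-2.659, -1.672, 0.0]
contact_force: [0.5, -0.4, -1.2]
gripper_width: 0.265
gripper_force: 59.6
plate in fixture mm -31.08 0.59 tcp z 0.0765 F [ 0.5 -0.4 -1.2] Fx -0.6
[ 0.0012 -0.0021  0.0331 -0.0001 -0.      0.0001]
```

Laterally within 1 mm. I lower slowly and watch the force.

```bash
python3 -m inch '[[0.001,0,0.01,0,0,0,0],[0.001,0,0.02,0,0,0,0],[0.001,0,0.026,0,0,0,0],[0.001,0,0.028,0,0,0,0],[0.001,0,0.028,0,0,0,0],[0.001,0,0.028,0,0,0,0]]'
python3 -c "
from h import *
where()"
python3 -m inch '[[0,0,0.003,0,0,0,0],[0,0,0.003,0,0,0,0],[0,0,0.003,0,0,0,0]]'
python3 - <<'E'
from h import *
where()
im,W=cloud('side'); cv2.imwrite('pics/f.png',cv2.resize(im[190:290,230:370],None,fx=5,fy=5))
E
```

```text
clock: 6.02
position: [0.5674, -0.2085, 0.0624]
eef_rot: [2.66, 1.671, 0.0]
contact_force: [-0.6, 0.0, -1.1]
gripper_width: 0.267
gripper_force: 59.6
plate in fixture mm -31.38 0.87 tcp z 0.0624 F [-0.6  0.  -1.1] Fx 0.5
clock: 6.27
position: [0.5674, -0.2084, 0.0608]
eef_rot: [-2.66, -1.671, 0.0]
contact_force: [0.0, -1.0, -1.7]
gripper_width: 0.273
gripper_force: 59.6
plate in fixture mm -31.32 0.79 tcp z 0.0608 F [ 0.  -1.  -1.7] Fx -0.5
```

View pics/f.png

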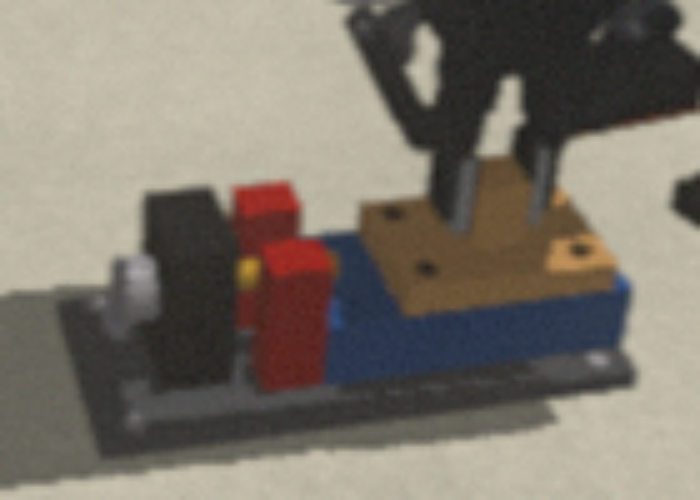

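The plate (crop (485,255)) hovers on the bed, square and centred. The red posts and brass tip (330,262) are ahead of it. I go down to contact in 1 mm steps.

```bash
for i in 1 ; do python3 -m inch '[[0,0,0.002,0,0,0,0],[0,0,0.002,0,0,0,0],[0,0,0.002,0,0,0,0]]' >/dev/null; python3 -c "
from h import *
where()"; python3 -m inch '[[0,0,0.002,0,0,0,0],[0,0,0.002,0,0,0,0],[0,0,0.002,0,0,0,0]]'>/dev/null; python3 -c "
from h import *
where()"; done
```

```text
plate in fixture mm -31.51 0.78 tcp z 0.06 F [ 0.7 -0.7 -0.5] Fx -0.9
plate in fixture mm -31.52 0.78 tcp z 0.0599 F [-3.3  1.4  6.2] Fx 3.5
```

On the bed with a light press of about 7 N. Next I slide towards the plunger (-tool y).

```bash
python3 -m inch '[[0,-0.006,0,0,0,0,0],[0,-0.012,0,0,0,0,0],[0,-0.018,0,0,0,0,0],[0,-0.024,0,0,0,0,0],[0,-0.03,0,0,0,0,0],[0,-0.036,0,0,0,0,0],[0,-0.036,0,0,0,0,0],[0,-0.036,0,0,0,0,0]]'; python3 -c "
from h import *
where()"; python3 -m inch '[[0,-0.004,0,0,0,0,0],[0,-0.008,0,0,0,0,0],[0,-0.012,0,0,0,0,0],[0,-0.016,0,0,0,0,0],[0,-0.016,0,0,0,0,0],[0,-0.016,0,0,0,0,0]]'; python3 -c "
from h import *
where()"
```

```text
clock: 7.48
position: [0.5518, -0.2009, 0.0599]
eef_rot: [2.659, 1.67, 0.002]
contact_force: [1.8, -0.4, 7.3]
gripper_width: 0.266
gripper_force: 60.7
plate in fixture mm -14.05 0.83 tcp z 0.0599 F [ 1.8 -0.4  7.3] Fx -1.7
clock: 7.98
position: [0.5457, -0.198, 0.0601]
eef_rot: [2.657, 1.668, 0.004]
contact_force: [5.7, -2.1, 3.9]
gripper_width: 0.269
gripper_force: 60.2
plate in fixture mm -7.26 0.82 tcp z 0.0601 F [ 5.7 -2.1  3.9] Fx -6.0
```

```bash
python3 -m inch '[[0,-0.004,0,0,0,0,0],[0,-0.008,0,0,0,0,0],[0,-0.01,0,0,0,0,0],[0,-0.01,0,0,0,0,0],[0,-0.01,0,0,0,0,0]]'>/dev/null; python3 -c "
from h import *
where()"; python3 -m inch '[[0,-0.002,0,0,0,0,0],[0,-0.002,0,0,0,0,0],[0,-0.002,0,0,0,0,0]]' >/dev/null; python3 -c "
from h import *
where()";  python3 -m inch '[[0,-0.002,0,0,0,0,0],[0,-0.002,0,0,0,0,0],[0,-0.002,0,0,0,0,0]]' >/dev/null; python3 -c "
from h import *
where()"
```

```text
plate in fixture mm -2.86 0.82 tcp z 0.0602 F [ 7.5 -3.5  3.1] Fx -8.3
plate in fixture mm -2.11 0.82 tcp z 0.0602 F [ 8.  -3.7  0.4] Fx -8.8
plate in fixture mm -1.26 0.81 tcp z 0.0603 F [ 8.4 -3.7  1.2] Fx -9.2
```

```bash
for k in 1; do python3 -m inch '[[0,-0.002,0.001,0,0,0,0],[0,-0.002,0.001,0,0,0,0],[0,-0.002,0.001,0,0,0,0]]'>/dev/null; python3 -c "
from h import *
where()"; python3 -m inch '[[0,-0.002,0,0,0,0,0],[0,-0.002,0,0,0,0,0],[0,-0.002,0,0,0,0,0]]' >/dev/null; python3 -c "
from h import *
where()"; done
```

```text
plate in fixture mm -1.02 0.83 tcp z 0.0603 F [ 9.7 -4.9  2.5] Fx -10.9
plate in fixture mm -0.3 0.84 tcp z 0.0603 F [ 9.5 -5.6  2. ] Fx -11.0
```

```bash
for k in 1; do python3 -m inch '[[0,-0.002,0.001,0,0,0,0],[0,-0.002,0.001,0,0,0,0],[0,-0.002,0.001,0,0,0,0]]'>/dev/null; python3 -c "
from h import *
where()"; python3 -m inch '[[0,-0.002,0,0,0,0,0],[0,-0.002,0,0,0,0,0],[0,-0.002,0,0,0,0,0]]' >/dev/null; python3 -c "
from h import *
where()"; done
```

```text
plate in fixture mm -0.27 0.86 tcp z 0.0604 F [12.2 -5.2  2.5] Fx -13.2
plate in fixture mm -0.18 0.9 tcp z 0.0606 F [15.2 -5.9  0. ] Fx -16.3
```

The motion has stalled at home and the force is rising, so the plate is on the stop. I build up the push to about 25–30 N.

```bash
for k in 1; do python3 -m inch '[[0,-0.002,0.001,0,0,0,0],[0,-0.002,0.001,0,0,0,0],[0,-0.002,0.001,0,0,0,0]]'>/dev/null; python3 -c "
from h import *
where()"; python3 -m inch '[[0,-0.002,0.001,0,0,0,0],[0,-0.002,0.001,0,0,0,0],[0,-0.002,0.001,0,0,0,0]]' >/dev/null; python3 -c "
from h import *
where();print(arm.state()['eef_rot'],arm.state()['gripper_width'])"; done
```

```text
plate in fixture mm -0.14 0.9 tcp z 0.0607 F [15.7 -7.   1.1] Fx -17.2
plate in fixture mm -0.12 0.89 tcp z 0.0608 F [18.  -7.6  0.4] Fx -19.5
[2.64835909 1.66151343 0.01513341] 0.26786834155799005
```

```bash
python3 -m inch '[[0,-0.002,0.001,0,0,0,0],[0,-0.003,0.002,0,0,0,0],[0,-0.003,0.002,0,0,0,0],[0,-0.003,0.002,0,0,0,0]]'>/dev/null; python3 - <<'E'
from h import *
where(); print(R.from_rotvec(arm.state()['eef_rot']).as_matrix()[:,2].round(3))
im,W=cloud('side'); cv2.imwrite('pics/g.png',cv2.resize(im[190:290,230:370],None,fx=5,fy=5))
E
```

```text
plate in fixture mm -0.09 0.91 tcp z 0.0609 F [19.9 -8.2  4.2] Fx -21.5
[ 0.019 -0.009 -1.   ]
```

View pics/g.png

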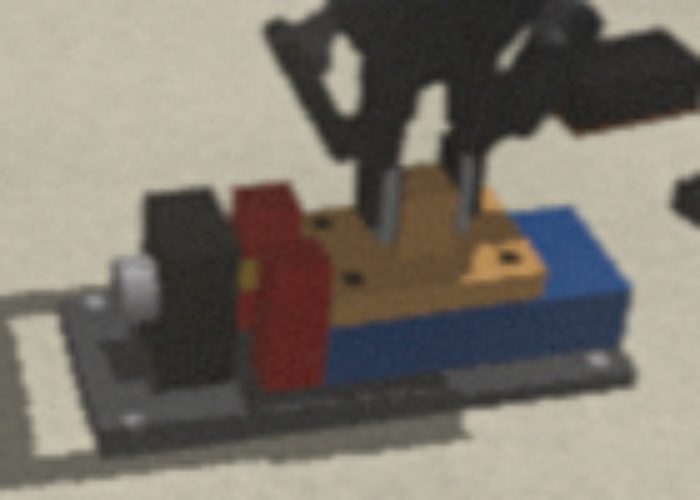

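```bash
python3 -m inch '[[0,0,0,0,0,0,0],[0,0,0,0,0,0,0],[0,0,0,0,0,0,0],[0,0,0,0,0,0,0],[0,0,0,0,0,0,0],[0,0,0,0,0,0,0]]'; python3 -c "
from h import *
where()"
```

```text
clock: 11.28
position: [0.5391, -0.195, 0.0608]
eef_rot: [2.646, 1.66, 0.018]
contact_force: [19.3, -8.0, 4.4]
gripper_width: 0.27
gripper_force: 60.5
plate in fixture mm -0.02 0.94 tcp z 0.0608 F [19.3 -8.   4.4] Fx -20.8
```

The plate's end is flush on both red posts (crop (330,290)), flat on the bed, square and held. The push is a steady 21 N, about 11 N of it on the stop after the spring. I hand it in.

```bash
python3 -c "
from plant import ticket
print(ticket.hand_in())"
```

```text
the job is handed in; nothing more can be done
None
```

The ankle plate is out of the mould, flat and square on the blue bed, and still gripped and pressed on the red stop with about 11 N (estimated: 21 N push less the spring); the job is handed in at about 11 s on the robot clock, with no verdict returned.

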